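# Slide the specimen board home under the camera and take its picture

### The job

With a fingertip, push the blue specimen board along the rails of the camera stand until it drops into the locating notches under the lens, then press the red shutter button on the remote to take its picture. Only push the board, never pick it up, and leave the grey board and everything else on the bench where they are.

Things in the scene. Friction and masses are not known exactly. Their poses are not given: they have to be found in the camera images.
- stand: Fixed camera stand. Origin on the table under the lens; z up, y along its two rails, x towards its pillar (28 mm thick, 410 mm high, at x = 165 mm). Base plate 20 mm high (x -75 to 190, y -220 to 220 mm), its small light window 23 mm.
- rails_mid (a point): Middle of the track: centre line, at rail-top height (60 mm up), under the lens. Rails run 290 mm either way along the stand's y; each is 24 mm wide, 35 to 59 mm from the centre line; the 70 mm gap between is open down to the base. Fences outside them rise to 72 mm. Notches 16 mm long, 6 mm deep, 65 mm either side of this point, take a board's feet when the board is centred here.
- lens_tip (a point): Centre of the black lens's underside, 215 mm above the table. Lens 40 mm and its clamp ring 48 mm across, a 42 mm square grey camera on top to 376 mm above the table; its arm (24 mm wide, 304 to 326 mm up) runs back to the pillar.
- blue_board: Blue specimen board, 116 (x) by 150 (y) mm, 0.2 to 0.45 kg, loose on the rails left or right of the lens. Origin under its middle at its feet's undersides: 60 mm up on the rails, 54 mm once dropped. Axes parallel to the stand's. Plate from 8 to 16 mm above the origin. Pushing takes 1 to 4 N. At 50 mm/s or less it drops 6 mm over the notches (3 mm play each way); their walls then stop it.
- blue_board_lip_pos (a point): Middle of the outer face of the finger lip at the blue board's +y end, where it can be pushed towards -y: flat and upright, 60 mm wide, 19 mm high (9.5 mm above and below this point), hanging between the rails.
- blue_board_lip_neg (a point): The same at its -y end, to be pushed towards +y.
- grey_board: A second board exactly like the blue one, but grey, waiting on the rails on the other side of the lens. To be left alone.
- remote: Camera remote, a fixed white box 56 (x) by 90 (y) by 26 mm high on the table in front of the stand (robot side), left or right of the lens, axes parallel to the stand's; origin under its middle. The red shutter button stands on its middle.
- shutter_top (a point): Centre of the top face of the red shutter button (28 mm across), 44 mm above the table when up; moves with the button. It is pressed straight down. A black collar 44 mm across surrounds it, its top 38 mm above the table.
- shutter (a joint): Travel of the red shutter button: 0 up, 0.006 m fully down; it counts as pressed from 0.0045. Springs back; fully down takes 5 N.
- stain_bottle: Small amber dropper bottle, 30 mm across, 66 mm high, upright on the stand's base plate behind the rails. Bystander; origin under its middle.
- petri_dish: Closed petri dish, 58 mm across, 15 mm high, on the table in front of the stand, on the other side of the lens from the remote. Bystander; origin under its middle.
- tweezers: Steel tweezers, about 125 mm long, 8 mm high, on the table on the left (+y). Bystander.
- sample_jar: Glass sample jar with white cap, 52 mm across, 70 mm high, on the table on the left (+y). Bystander; origin under its middle.
- beaker: Glass beaker, 66 mm across, 85 mm high, on the table on the right (-y). Bystander; origin under its middle.
- slide_box: Green slide box, 102 by 86 by 34 mm high, on the table on the right (-y). Bystander; origin under its middle.
There are look-alikes about, which are no part of the job. Leave any yellow look-alike of the remote alone. What is shaped like the blue_board but orange is not meant.

How it is judged (in metres and radians):
On the way, in this order (a step that is already met when the one before it is completed fails the run):
1. the blue board has dropped into the notches under the lens (y of blue_board in the frame of stand between -0.005 and 0.005 m and x of blue_board in the frame of stand between -0.005 and 0.005 m and z of blue_board in the frame of stand below 0.0565 m and angle between blue_board's own z axis and vertical below 0.03 rad), for 0.2 s.
2. the red shutter button is pressed down with the board in the notches (all of step 1 and value of joint shutter above 0.0045 m), for 0.04 s.
At the end, for the whole second after the job is handed in: The blue board rests level in its notches under the lens (at least 3.5 mm below rail level, within 5 mm of the middle both ways); the shutter was pressed at least 4.5 mm and is up again; the grey board is within 12 mm, clear of the blue one, and the other things within 30 mm of where they began (all of step 1 and linear speed of blue_board below 0.01 m/s and value of joint shutter below 0.0015 m and distance of grey_board from where it was at the start of the episode below 0.012 m and contact force between blue_board and grey_board below 0.1 N and distance of each of stain_bottle, petri_dish, tweezers, sample_jar, beaker, slide_box from where it was at the start of the episode below 0.03 m); the robot touches nothing.
It fails at once if the blue board is lifted off the rails or tipped (z of blue_board in the frame of stand above 0.072 m or angle between blue_board's own z axis and vertical above 0.2 rad).
It fails at once if the grey board is lifted or shifted by more than 12 mm (distance of grey_board from where it was at the start of the episode above 0.012 m).
It fails at once if the shutter is pressed before the blue board is in its notches (value of joint shutter above 0.003 m and not (y of blue_board in the frame of stand between -0.005 and 0.005 m and x of blue_board in the frame of stand between -0.005 and 0.005 m and z of blue_board in the frame of stand below 0.0565 m and angle between blue_board's own z axis and vertical below 0.03 rad)).
It fails at once if a bystander is knocked over or shifted by more than 30 mm (distance of any of stain_bottle, petri_dish, tweezers, sample_jar, beaker, slide_box from where it was at the start of the episode above 0.03 m or angle between any of stain_bottle, petri_dish, tweezers, sample_jar, beaker, slide_box's own z axis and vertical above 0.5 rad).
It also fails if it takes over 64 s, if anything falls off the work surface, if the arm or the gripper's body presses on something with over 40 N, if the wrist force passes 120 N, or if a joint passes its speed limit or range.

### The arm

A 6-joint arm with a two-finger parallel gripper is mounted at the origin on the work surface. World frame = base frame: x ahead of the robot, y to its left, z up, the work surface at z = 0. Lengths are in mm, angles in rad, forces in N, time in s.
With the tool pointing down it reaches from about 275 to 825 mm from the base axis. Payload 5.2 kg.
Tool frame: the origin (TCP) lies at the very end of the fingers, on their centre line; the grasp point (between the pads) lies 19 mm behind it; z points along the fingers, y is the direction in which the jaws open and shut (so a half turn about z gives the same grasp; the last joint's range is limited). The gripper opens to 93 mm and grips with 3 to 60 N. Pads are 15 mm wide; open, the fingers measure 128 mm over their backs; the gripper's body (75 mm by 188 mm) begins 65 mm behind the grasp point.
Start: joints at [1.123, 0.259, 1.535, -0, 1.348, -0.203], TCP at [133.277, 533.613, 218.653] pointing down, gripper open.
Joint ranges: [-3.14, 3.14], [-0.91, 2.08], [0.19, 2.58], [-1.22, 4.36], [0.22, 2.71], [-3.12, 3.12]. Speed limits (rad/s): [2.57, 2.57, 3.14, 3.14, 3.14, 3.14].

### API

Orientations are given as [roll, pitch, yaw] about the fixed x, y, z axes, in that order (R = Rz(yaw) Ry(pitch) Rx(roll)).
In Python, from bench import robot gives the robot as it stands. The module is installed in compiled form; this text tells all that it offers. Calls block until the motion is done:
- robot.move_ptp(position, orientation): joint-space move of the TCP to a pose.
- robot.move_linear(position, ori=None, speed=150, f_stop=None): straight line of the TCP; ori=None keeps the orientation; speed is the mean speed in mm/s. With f_stop (N) it stops when the force on the tool has changed by that much, and returns True; else False.
- robot.move_j(angles): joint-space move.
- robot.move_gripper(opening): opening from 0.0 (shut) to 1.0 (fully open); the grip force is fixed at half the most; returns when the fingers have stopped.
- robot.sleep(seconds).
- robot.inverse_kinematics(position, orientation): joint angles nearest the present ones, or None.
- robot.get_image(name): name is "scene" or "top"; returns a dict with "img" (480x640x3 uint8, blue, green, red), "fovy" (degrees; the focal length in pixels is half the picture's height over the tangent of half this angle, whatever the lens; pixels are square), "cx", "cy" (the principal point, pixels), "k1" (the pictures are not rectified: a ray, as slopes to the right and down, at radius r is drawn at 1 + k1 r^2 times it, then the intrinsics apply), "eye" and "orientation" of the camera in the world. Camera axes: x right, y down, z forward; pixel columns grow to the right and rows downward; lengths in mm; the calibration is good to about 2 mm. A picture is of the moment at which its call begins. There is no depth.
A pose or a line that the arm cannot do raises robot.MotionError and nothing moves.
- robot.hand_in(): hands the job in, once; it reports no verdict.
Readings, each from a call of its own:
- robot.current_t(): time.
- robot.current_qpos(): joint angles.
- robot.current_joint_vel(): joint speeds.
- robot.current_joint_efforts(): joint torques, N m.
- robot.current_tcp_pos(): TCP position.
- robot.current_eef_rot(): TCP orientation.
- robot.current_contact_force(): force on the tool from outside, world axes, zero at the start.
- robot.current_ft_torque(): the same for the moment, N m.
- robot.current_gripper_width(): opening from 0.0 (shut) to 1.0 (fully open).
Only numpy, scipy, OpenCV 4.12 (cv2) and the standard library are available. Lean on these libraries where they do the work, as an engineer would, in place of code of your own. Each camera call takes 0.05 s, during which the arm holds its last target.

## Working session

There is one attempt and no reset: what is moved stays moved. The work goes in short steps, each a Python script; the robot and the scene stay as the last script left them, time stands still between calls to the robot, and variables do not carry over. Pictures are saved under pics/ and viewed, and the job is handed in when it is done.

```bash
mkdir -p pics; python3 - <<'E'
from bench import robot
import cv2,json
for n in("scene","top"):
    d=robot.get_image(n); cv2.imwrite(f"pics/{n}0.png",d["img"])
    print(n,{k:(v if not hasattr(v,'tolist') else v.tolist()) for k,v in d.items() if k!="img"})
print(robot.current_t(),robot.current_eef_rot(),robot.current_gripper_width())
E
```

```text
scene {'fovy': 54.04666912445774, 'cx': 319.68203608357715, 'cy': 241.47358036744004, 'k1': -0.06048693928604457, 'eye': [894.939407963468, 727.4264786748936, 848.1826029859758], 'orientation': [-2.2776454940462347, -1.4322133661259784e-06, 2.665621135949701]}
top {'fovy': 43.712175591199305, 'cx': 317.87644880048043, 'cy': 236.52799022579205, 'k1': -0.20102982801111596, 'eye': [244.49183756851343, 5.5509859703711815, 1633.5000295602067], 'orientation': [-2.978499239980372, -0.00604166226182401, -1.5776865819981039]}
0.1 [-3.14001666e+00 -3.55257390e-04  2.89671284e+00] 1.0029026551505873
```

View pics/scene0.png

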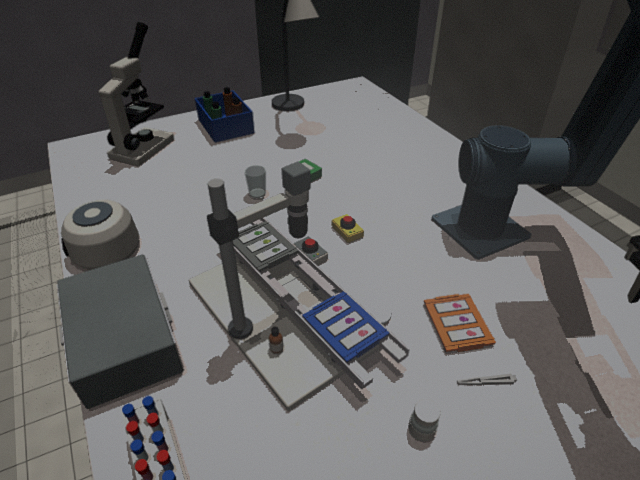

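View pics/top0.png

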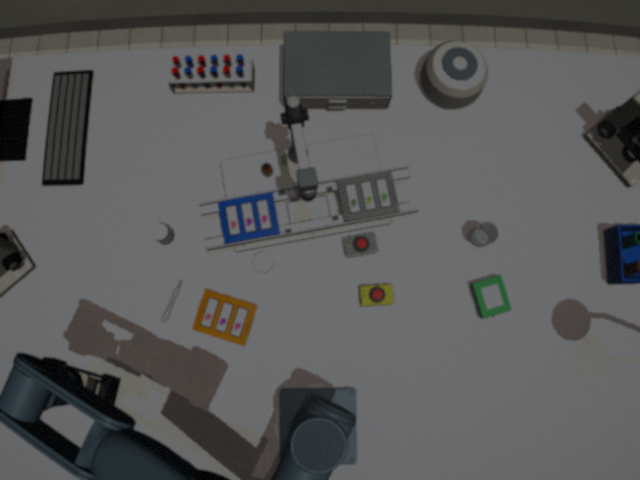

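Blue board is left of the lens at about (248,218) in the top image, with grey at (368,196) and the remote at (360,244). The yellow and orange items are decoys. I'll zoom in next.

```bash
cat > h.py <<'E'
import numpy as np,cv2
from scipy.spatial.transform import Rotation as Ro
def cam(d):
    f=240/np.tan(np.radians(d["fovy"])/2)
    K=np.array([[f,0,d["cx"]],[0,f,d["cy"]],[0,0,1.]])
    return K,np.array([d["k1"],0,0,0,0.]),Ro.from_euler('xyz',d["orientation"]).as_matrix(),np.array(d["eye"])
def unproj(d,uv,z):
    K,D,R,e=cam(d)
    p=cv2.undistortPoints(np.array(uv,float).reshape(-1,1,2),K,D,None,None,None).reshape(-1,2) if 0 else cv2.undistortPointsIter(np.array(uv,float).reshape(-1,1,2),K,D,None,None,(3,50,1e-9)).reshape(-1,2)
    r=np.c_[p,np.ones(len(p))]@R.T
    return e+r*((z-e[2])/r[:,2])[:,None]
def proj(d,P):
    K,D,R,e=cam(d)
    P=np.array(P,float).reshape(-1,3)
    return cv2.projectPoints(P,cv2.Rodrigues(R.T)[0],-R.T@e,K,D)[0].reshape(-1,2)
E
python3 - <<'E'
from bench import robot
from h import *
for n in("top","scene"):
    d=robot.get_image(n); im=d["img"]
    hsv=cv2.cvtColor(im,cv2.COLOR_BGR2HSV)
    m=cv2.inRange(hsv,(105,120,40),(125,255,255))
    c=max([c for c in cv2.findContours(m,0,2)[0] if (n=="scene" or cv2.boundingRect(c)[0]<300)],key=lambda c: cv2.contourArea(cv2.convexHull(c)))
    h=cv2.convexHull(c)
    q=cv2.approxPolyDP(h,6,True).reshape(-1,2); print(n,"blue",q.tolist())
    print(unproj(d,q,76).round(1).tolist())
    r=cv2.minAreaRect(h);print(r, unproj(d,[r[0]],76).round(1))
    m=cv2.inRange(hsv,(0,140,60),(6,255,255))|cv2.inRange(hsv,(172,140,60),(180,255,255))
    _,_,st,ce=cv2.connectedComponentsWithStats(m)
    for s,k in zip(st[1:],ce[1:]):
        if s[4]>25: print("red",s.tolist(),k.round(1),unproj(d,[k],44).round(1))
d=robot.get_image("top");im=d["img"]
cv2.imwrite("pics/t1.png",cv2.resize(im[90:290,190:430],None,fx=3.3,fy=3,interpolation=2) if 0 else np.clip(cv2.resize(im[100:280,190:430],None,fx=3.3,fy=3.3,interpolation=2)*1.6,0,255).astype('uint8'))
d=robot.get_image("scene");im=d["img"]
cv2.imwrite("pics/s1.png",np.clip(cv2.resize(im[150:410,180:440],None,fx=2.3,fy=2.3,interpolation=2)*1.6,0,255).astype('uint8'))
E
```

```text
top blue [[271, 192], [278, 233], [225, 242], [219, 202]]
[[622.2, 119.0, 76.0], [510.8, 99.7, 76.0], [487.5, 240.1, 76.0], [596.0, 258.5, 76.0]]
((247.98399353027344, 217.4120330810547), (41.948638916015625, 55.45449447631836), 79.69515228271484) [[553.3 179.8  76. ]]
red [224, 55, 6, 6, 27] [226.4  57.8] [[1033.   255.9   44. ]]
red [224, 65, 5, 7, 32] [226.2  68.2] [[999.6 255.4  44. ]]
red [172, 67, 6, 7, 33] [174.7  70.1] [[998.3 406.7  44. ]]
red [198, 66, 6, 7, 31] [200.3  69. ] [[999.4 331.1  44. ]]
red [356, 238, 11, 10, 83] [361.2 242.7] [[ 488.4 -122.3   44. ]]
red [373, 289, 10, 10, 77] [377.2 293.7] [[ 350.8 -162.7   44. ]]
scene blue [[342, 292], [388, 332], [348, 360], [303, 316]]
[[516.2, 102.1, 76.0], [487.2, 244.8, 76.0], [595.1, 266.7, 76.0], [624.5, 125.2, 76.0]]
((345.0000305175781, 324.0000305175781), (73.53910827636719, 49.497474670410156), 45.0) [[555.7 185.3  76. ]]
red [343, 216, 9, 5, 34] [347.3 218.3] [[ 349.1 -162.9   44. ]]
red [305, 239, 10, 6, 49] [309.4 241.6] [[ 487.7 -121.3   44. ]]
red [147, 413, 11, 11, 96] [152.  417.7] [[969.5 194.6  44. ]]
red [126, 420, 12, 12, 105] [131.9 425.7] [[1006.6  194.3   44. ]]
red [157, 449, 12, 13, 118] [162.3 455.3] [[969.5 274.3  44. ]]
red [135, 459, 13, 13, 122] [140.6 464.8] [[1007.4  274.6   44. ]]
```

View pics/t1.png

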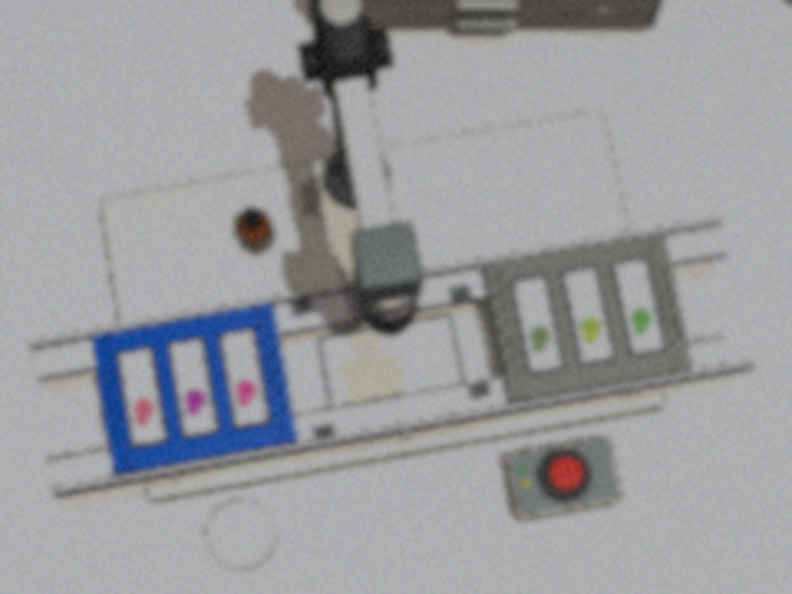

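View pics/s1.png

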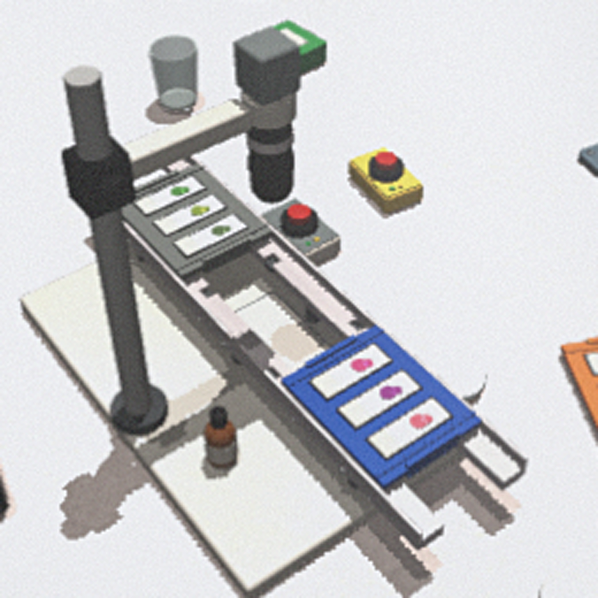

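The rails, four dark notches, base-plate outline and button are clear in both. Next I fit the stand pose to base-plate corners, notches and the lens.

```bash
cat > fit.py <<'E'
from bench import robot
from h import *
from scipy.optimize import least_squares
T=robot.get_image("top"); S=robot.get_image("scene")
t=lambda u,v:(u/3.3+190-.35,v/3.3+100-.35)
s=lambda u,v:(u/2.3+180-.3,v/2.3+150-.3)
obs=[ # cam, px, stand point
(T,t(100,200),(190,220,20)),(T,t(605,112),(190,-220,20)),(T,t(148,500),(-75,220,20)),(T,t(662,405),(-75,-220,20)),
(T,t(303,306),(47,65,57)),(T,t(460,293),(47,-65,57)),(T,t(323,432),(-47,65,57)),(T,t(479,389),(-47,-65,57)),
(S,s(248,592),(190,220,20)),(S,s(22,300),(190,-220,20)),
]
def P(q,p):
    c,n=np.cos(q[2]),np.sin(q[2]); return (q[0]+c*p[0]-n*p[1],q[1]+n*p[0]+c*p[1],p[2])
def res(q,o=None): return np.ravel([proj(c,P(q,p))[0]-np.array(u) for c,u,p in obs])
r=least_squares(res,[540,0,.17],loss='soft_l1')
print(r.x,np.degrees(r.x[2])); print(res(r.x).reshape(-1,2).round(1).tolist())
q=r.x
np.save("q.npy",q)
segs=[]
for z,x0,x1,y0,y1 in((20,-75,190,-220,220),(60,35,59,-290,290),(60,-59,-35,-290,290),(60,35,59,57,73),(60,-59,-35,57,73),(60,35,59,-73,-57),(60,-59,-35,-73,-57)):
    c=[(x0,y0,z),(x1,y0,z),(x1,y1,z),(x0,y1,z)]; segs+=list(zip(c,c[1:]+c[:1]))
a=np.linspace(0,2*np.pi,25);c=[(20*np.cos(i),20*np.sin(i),215) for i in a];segs+=list(zip(c,c[1:]))
for d,(y0,y1,x0,x1),k,n in((T,(100,280,190,430),3.3,"t2"),(S,(150,410,180,440),2.3,"s2")):
    im=np.clip(cv2.resize(d["img"][y0:y1,x0:x1],None,fx=k,fy=k,interpolation=2)*1.6,0,255).astype('uint8')
    for A,B in segs:
        uv=(proj(d,[P(q,A),P(q,B)])+.35-[x0,y0])*k
        cv2.line(im,*[tuple(int(round(i)) for i in w) for w in uv],(0,0,255),1)
    cv2.imwrite(f"pics/{n}.png",im)
c,n=np.cos(q[2]),np.sin(q[2]);R=np.array([[c,-n],[n,c]])
for w in([553.3,179.8],[555.7,185.3],[488,-122]): print((np.array(w)-q[:2])@R)
E
python3 fit.py
```

```text
[5.81760590e+02 2.05293586e+01 1.76902954e-01] 10.13579262029555
[[-0.9, -0.3], [-0.7, -0.9], [-0.7, 0.6], [1.3, 0.6], [-0.3, 3.2], [-0.7, -1.3], [-0.3, -1.3], [0.1, 3.1], [-0.3, -1.9], [-1.7, -2.7]]
[1.23023271e-02 1.61793517e+02]
[  3.34274598 166.78532502]
[-117.37986917 -123.80481623]
```

View pics/t2.png

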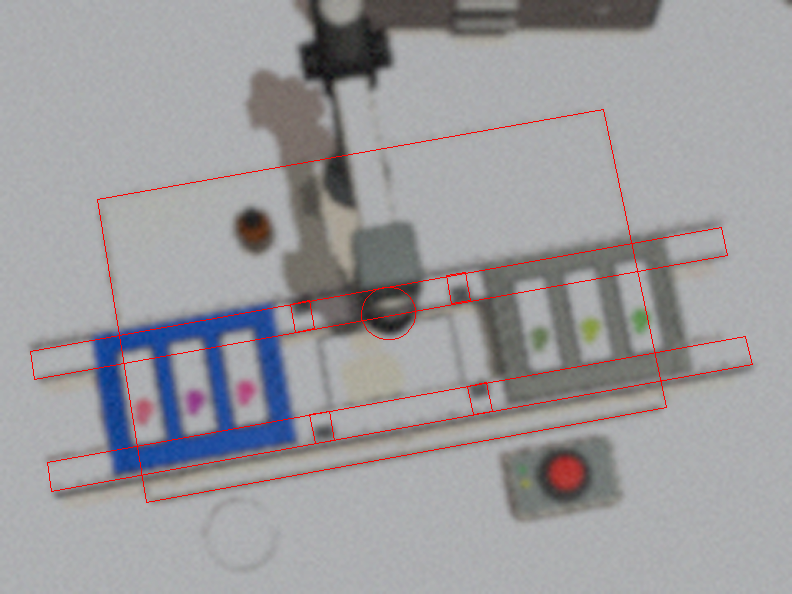

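View pics/s2.png

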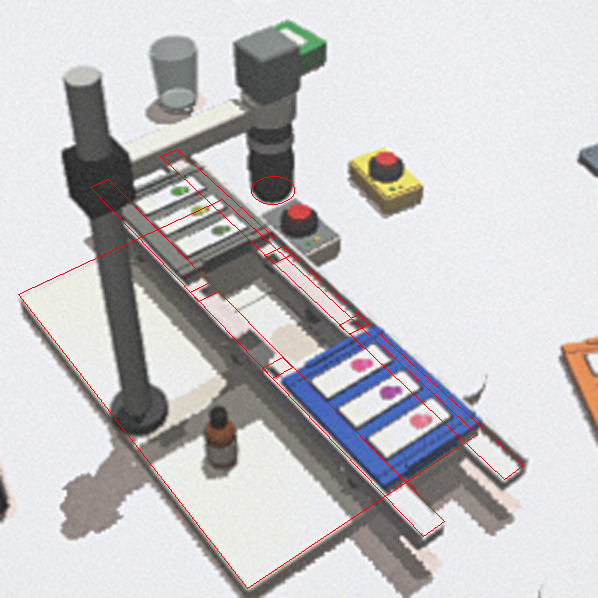

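```bash
cat >> h.py <<'E'
q=np.load("q.npy"); C,N=np.cos(q[2]),np.sin(q[2])
def W(x,y,z): return [q[0]+C*x-N*y,q[1]+N*x+C*y,z]
def O(tilt,sg):
    t=np.radians(tilt); z=np.array([0,-np.sin(t),-np.cos(t)]); y=np.array([sg,0,0.]); x=np.cross(y,z)
    return (Ro.from_euler('z',q[2])*Ro.from_matrix(np.c_[x,y,z])).as_euler('xyz').tolist()
def stand(p): d=np.array(p[:2])-q[:2]; return np.array([C*d[0]+N*d[1],-N*d[0]+C*d[1],p[2]])
E
python3 - <<'E'
from bench import robot
from h import *
for tl in (0,12):
  for sg in(1,-1):
    for p in((0,275,160),(0,275,52),(0,80,52)):
        j=robot.inverse_kinematics(W(*p),O(tl,sg)); print(tl,sg,p,None if j is None else np.round(j,2))
for sg in(1,-1): print(robot.inverse_kinematics([488,-122,60],O(0,sg)))
E
```

```text
0 1 (0, 275, 160) [ 0.32  0.4   1.47 -0.    1.26  0.14]
0 1 (0, 275, 52) [ 0.32  0.51  1.59 -0.    1.04  0.14]
0 1 (0, 80, 52) [-0.02  0.46  1.68 -0.    1.   -0.2 ]
0 -1 (0, 275, 160) [ 0.32  0.4   1.47  0.    1.26 -3.  ]
0 -1 (0, 275, 52) [ 0.32  0.51  1.59 -0.    1.04 -3.  ]
0 -1 (0, 80, 52) [-0.02  0.46  1.68 -0.    1.    2.94]
12 1 (0, 275, 160) [ 0.44  0.46  1.41 -0.21  1.33  0.32]
12 1 (0, 275, 52) [ 0.44  0.56  1.52 -0.23  1.12  0.37]
12 1 (0, 80, 52) [ 0.11  0.48  1.67 -0.25  0.99  0.07]
12 -1 (0, 275, 160) [ 0.44  0.46  1.41 -0.21  1.33 -2.82]
12 -1 (0, 275, 52) [ 0.44  0.56  1.52 -0.23  1.12 -2.77]
12 -1 (0, 80, 52) [ 0.11  0.48  1.67 -0.25  0.99 -3.07]
[-0.46706998  0.34428537  1.85109141  0.          0.94621588 -0.64397294]
[-4.67069984e-01  3.44285366e-01  1.85109141e+00 -4.44089210e-16
  9.46215880e-01  2.49761972e+00]
```

```bash
python3 - <<'E'
from bench import robot
from h import *
robot.move_gripper(0.0)
o=O(12,1)
robot.move_ptp(W(0,282,200),o)
robot.move_linear(W(0,280,53),o,speed=120)
print(robot.current_t(),stand(robot.current_tcp_pos()).round(1),np.round(robot.current_contact_force(),2))
for n,(y0,y1,x0,x1),k in(("top",(100,280,190,430),3.3),("scene",(150,410,180,440),2.3)):
    d=robot.get_image(n)
    cv2.imwrite(f"pics/{n}3.png",np.clip(cv2.resize(d["img"][y0:y1,x0:x1],None,fx=k,fy=k,interpolation=2)*1.6,0,255).astype('uint8'))
E
```

```text
4.9083 [  0.6 280.2  53.9] [-0.52 -0.68  0.63]
```

View pics/scene3.png

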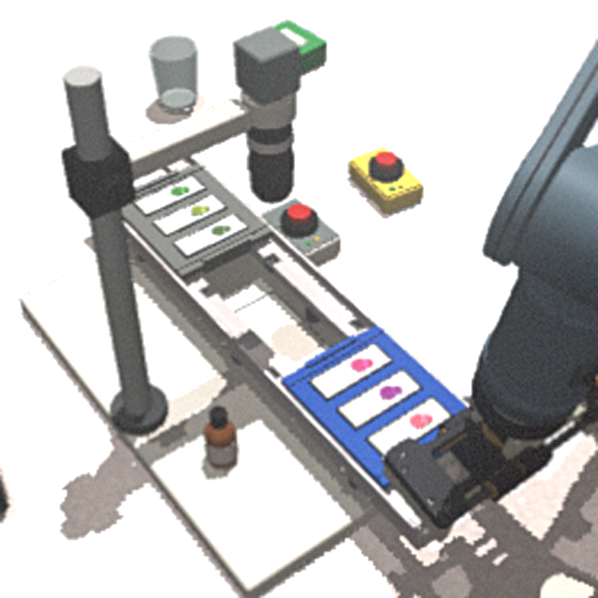

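View pics/top3.png

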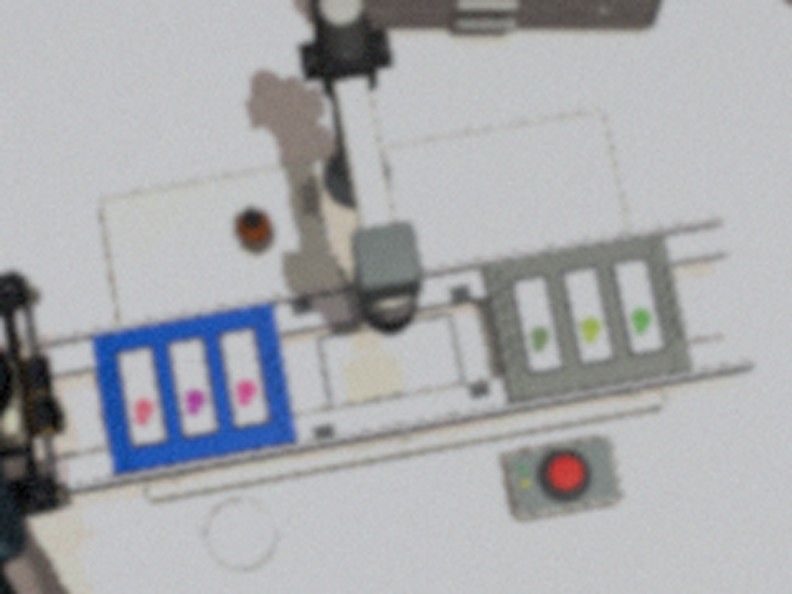

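Fingers are in the gap behind the lip, which sits near (430,455), and the board hasn't moved. Pushing now.

```bash
python3 - <<'E'
from bench import robot
from h import *
o=O(12,1)
def rep(r): print(r,round(robot.current_t(),2),stand(robot.current_tcp_pos()).round(1),np.round(robot.current_contact_force(),2))
rep(robot.move_linear(W(0,252,53),o,speed=40,f_stop=8))
rep(robot.move_linear(W(0,105,53),o,speed=28,f_stop=10))
E
```

```text
False 5.86 [  0. 252.  53.] [-0.04  0.1   0.17]
False 11.26 [ -0. 105.  53.] [-0.31  1.1  -0.32]
```

```bash
python3 - <<'E'
from bench import robot
from h import *
o=O(12,1)
def rep(r): print(r,round(robot.current_t(),2),stand(robot.current_tcp_pos()).round(1),np.round(robot.current_contact_force(),2))
def pics(i):
  for n,(y0,y1,x0,x1),k in(("top",(100,280,190,430),3.3),("scene",(150,410,180,440),2.3)):
    d=robot.get_image(n)
    cv2.imwrite(f"pics/{n}{i}.png",np.clip(cv2.resize(d["img"][y0:y1,x0:x1],None,fx=k,fy=k,interpolation=2)*1.6,0,255).astype('uint8'))
pics(4)
rep(robot.move_linear(W(0,76,53),o,speed=20,f_stop=8))
pics(5)
E
```

```text
True 12.47 [-0.  81.7 52.6] [-1.07  1.81  0.08]
```

View pics/scene5.png

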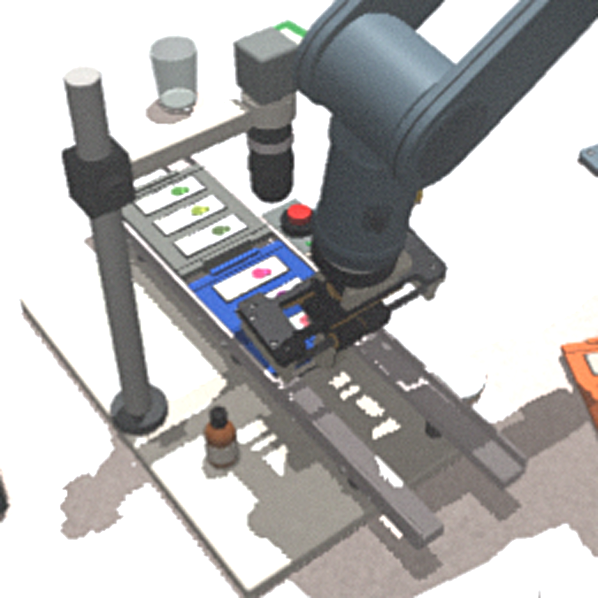

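View pics/top5.png

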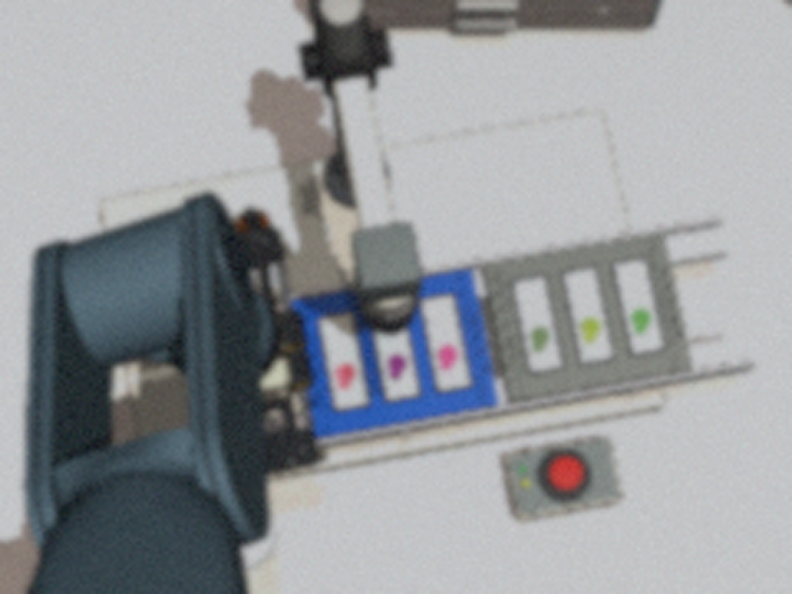

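The stop at y=81.7 matches the expected ~82 for a seated board, and grey hasn't moved. I'll back off and check the height.

```bash
python3 - <<'E'
from bench import robot
from h import *
o=O(12,1)
robot.move_linear(W(0,120,53),o,speed=80)
robot.move_linear(W(0,150,200),o,speed=150)
robot.move_ptp(W(-190,120,200),O(0,1))
print(round(robot.current_t(),2))
for n,(y0,y1,x0,x1),k in(("top",(100,280,190,430),3.3),("scene",(150,410,180,440),2.3)):
    d=robot.get_image(n)
    im=np.clip(cv2.resize(d["img"][y0:y1,x0:x1],None,fx=k,fy=k,interpolation=2)*1.6,0,255).astype('uint8')
    for z,c in((70,(0,0,255)),(76,(0,255,255))):
        p=(proj(d,[W(*v) for v in((-58,-75,z),(58,-75,z),(58,75,z),(-58,75,z))])+.35-[x0,y0])*k
        cv2.polylines(im,[p.round().astype(np.int32)],True,c,1)
    cv2.imwrite(f"pics/{n}6.png",im)
    hsv=cv2.cvtColor(d["img"],cv2.COLOR_BGR2HSV); m=cv2.inRange(hsv,(105,120,40),(125,255,255)); m[:, :210]=0; m[:,430:]=0; m[:150]=0
    h=cv2.convexHull(max(cv2.findContours(m,0,2)[0],key=lambda c:cv2.contourArea(cv2.convexHull(c))))
    for e in(3,6):
        a=cv2.approxPolyDP(h,e,True).reshape(-1,2)
    print(n,a.tolist(),[stand(v).round(1).tolist() for v in unproj(d,a,70)])
E
```

```text
15.14
top [[331, 182], [339, 222], [286, 231], [279, 191]] [[56.5, -73.7, 70.0], [-55.1, -74.1, 70.0], [-53.4, 68.7, 70.0], [57.4, 68.3, 70.0]]
scene [[302, 255], [338, 289], [298, 311], [262, 274]] [[-55.0, -68.7, 70.0], [-52.7, 74.8, 70.0], [58.0, 73.2, 70.0], [59.0, -71.8, 70.0]]
```

View pics/scene6.png

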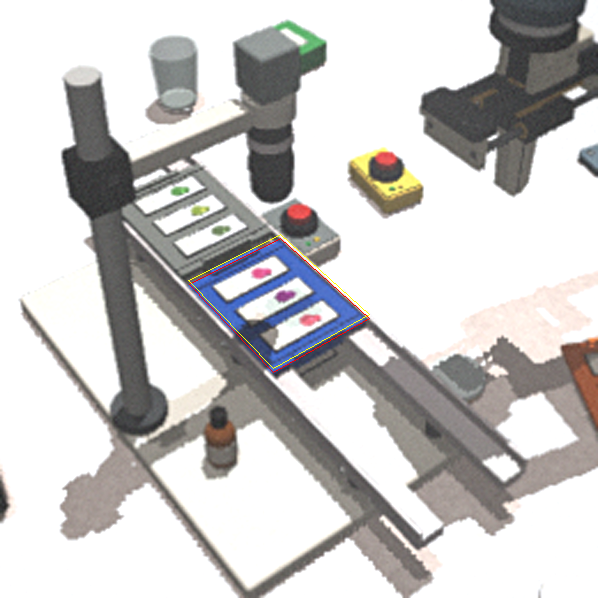

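View pics/top6.png

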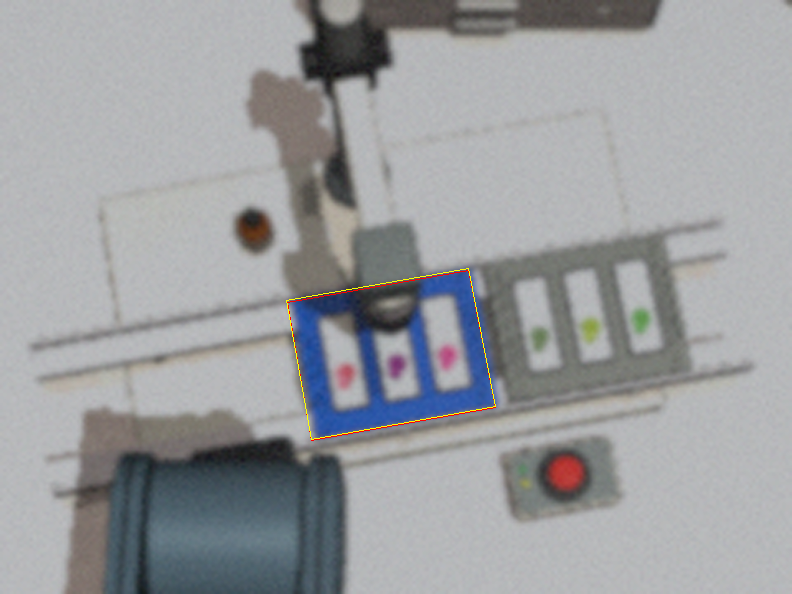

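Both outlines agree with y≈0, but 70 mm and 76 mm height look almost the same. I'll triangulate the stain spots before and after to confirm the drop.

```bash
python3 - <<'E'
from bench import robot
from h import *
from scipy.optimize import least_squares
T=robot.get_image("top");S=robot.get_image("scene")
def spots(im,box):
    x0,y0,x1,y1=box
    I=im.astype(float); sat=np.minimum(I[...,0],I[...,2])-I[...,1]   # magenta-ness
    w=np.clip(sat[y0:y1,x0:x1]-12,0,None)
    m=(w>6).astype(np.uint8); n,l,st,_=cv2.connectedComponentsWithStats(m)
    out=[]
    for i in sorted(range(1,n),key=lambda i:-(w*(l==i)).sum())[:3]:
        k=cv2.dilate((l==i).astype(np.uint8),np.ones((3,3)))*w; yy,xx=np.mgrid[y0:y1,x0:x1]
        out.append((k.sum().round(),(k*xx).sum()/k.sum(),(k*yy).sum()/k.sum()))
    return sorted(out,key=lambda o:o[1])
def run(t,s,bt,bs,lab):
    a,b=spots(t,bt),spots(s,bs)
    print(lab,np.round(a,1).tolist(),np.round(b,1).tolist())
    for A in a:
        best=None
        for B in b:
            r=least_squares(lambda p:np.r_[proj(T,p)[0]-A[1:],proj(S,p)[0]-B[1:]],[550,100,75])
            if best is None or r.cost<best.cost: best=r
        print("  ",stand(best.x).round(1),round(best.cost,2))
run(cv2.imread("pics/top0.png"),cv2.imread("pics/scene0.png"),(222,195,278,240),(306,295,385,358),"before")
run(T["img"],S["img"],(282,185,338,230),(264,258,336,308),"after")
E
```

```text
before [[686.0, 248.5, 221.1], [334.0, 264.0, 218.3]] [[614.0, 336.9, 307.9], [1147.0, 349.2, 319.9]]
   [-10.7 162.9  75.4] 0.11
   [-10.9 121.2  76. ] 0.16
after [[388.0, 309.7, 210.4], [323.0, 325.2, 207.6]] [[508.0, 293.1, 268.2], [707.0, 303.5, 278.1]]
   [-10.6  -2.5  69.6] 0.15
   [-10.5 -44.6  69.5] 0.11
```

The spots dropped from z≈75.7 to 69.5, so the board is seated, at y≈-2.5. Next, the button.

```bash
python3 - <<'E'
from bench import robot
from h import *
o=O(0,1)
def rep(r): print(r,round(robot.current_t(),2),np.round(robot.current_tcp_pos(),1),np.round(robot.current_contact_force(),2))
B=[488.1,-121.9]
robot.move_linear(W(-190,-124,160),o,speed=150)
robot.move_linear(B+[100],o,speed=120)
robot.move_linear(B+[52],o,speed=60); robot.sleep(.2); rep(0)
rep(robot.move_linear(B+[38.8],o,speed=15,f_stop=15)); robot.sleep(.3); rep(1)
E
```

```text
0 19.23 [ 488.4 -122.    52.4] [-0.75 -0.22 -0.42]
True 19.92 [ 488.3 -121.9   42.2] [-2.37  0.26  7.48]
1 20.22 [ 488.3 -122.    42.2] [-1.89  0.75  7.15]
```

It stopped at 42.2 mm with 7 N, earlier than expected. Taking a picture before continuing.

```bash
python3 - <<'E'
from bench import robot
from h import *
for n,(y0,y1,x0,x1),k in(("top",(130,310,280,460),3.3),("scene",(170,310,240,400),4)):
    d=robot.get_image(n)
    cv2.imwrite(f"pics/{n}7.png",np.clip(cv2.resize(d["img"][y0:y1,x0:x1],None,fx=k,fy=k,interpolation=2)*1.6,0,255).astype('uint8'))
print(robot.current_ft_torque(),robot.current_gripper_width())
E
```

```text
[0.06350136 0.3067252  0.00769425] 0.006326804466996062
```

View pics/scene7.png

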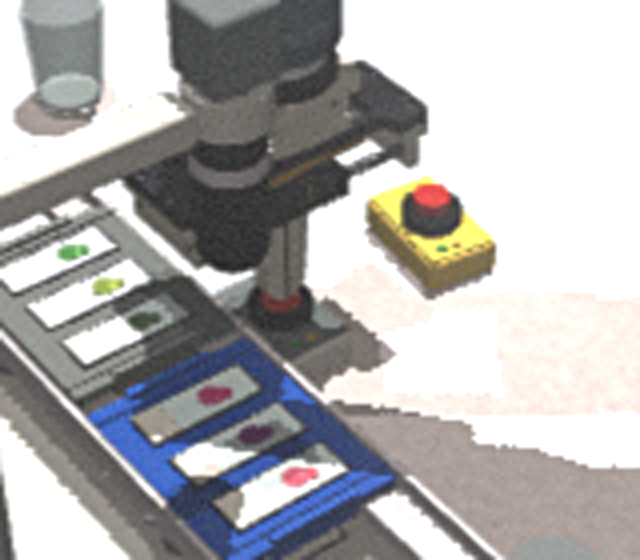

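View pics/top7.png

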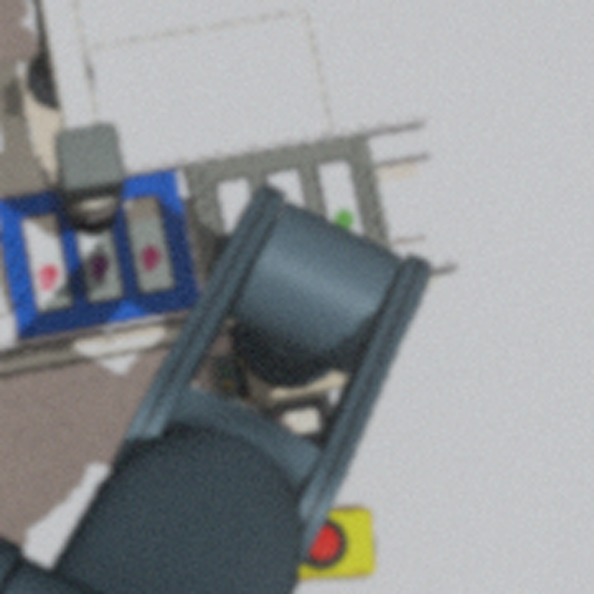

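The fingertip is on the red button at about (282,300) in the crop, only partly pressing it, and the arm clears the camera. Pressing further.

```bash
python3 - <<'E'
from bench import robot
from h import *
o=O(0,1)
def rep(r): print(r,round(robot.current_t(),2),np.round(robot.current_tcp_pos(),2),np.round(robot.current_contact_force(),2))
B=[488.1,-121.9]
for z in(41,40,39.2,38.6):
    rep(robot.move_linear(B+[z],o,speed=10,f_stop=15)); robot.sleep(.15); rep('s')
E
```

```text
False 20.57 [ 488.29 -121.99   42.11] [-3.34  1.78 13.87]
s 20.72 [ 488.31 -122.     42.13] [-2.94  0.75 13.68]
False 20.97 [ 488.34 -122.01   41.97] [-6.28  2.72 21.67]
s 21.12 [ 488.35 -122.03   41.98] [-6.01  2.31 22.03]
False 21.37 [ 488.37 -122.06   41.87] [-6.74  2.54 28.13]
s 21.52 [ 488.38 -122.06   41.87] [-8.03  3.85 27.77]
False 21.77 [ 488.37 -122.06   41.76] [-9.64  3.73 33.89]
s 21.92 [ 488.39 -122.05   41.76] [-9.27  3.24 33.09]
```

It's stiff at z≈42. I'll back off and log force against height to see whether the button has bottomed out or something else is in contact.

```bash
python3 - <<'E'
from bench import robot
from h import *
o=O(0,1)
B=[488.1,-121.9]
robot.move_linear(B+[54],o,speed=40); robot.sleep(.3)
print(np.round(robot.current_tcp_pos(),2),np.round(robot.current_contact_force(),2))
for z in(50,49,48,47,46,45,44,43,42.5):
    robot.move_linear(B+[z],o,speed=15,f_stop=25); robot.sleep(.15)
    F=np.mean([robot.current_contact_force() for _ in range(3)],0)
    print(z,np.round(robot.current_tcp_pos()[2],2),np.round(F,2),np.round(robot.current_ft_torque(),2))
d=robot.get_image("scene")
cv2.imwrite("pics/s8.png",np.clip(cv2.resize(d["img"][225:265,285:335],None,fx=12,fy=12,interpolation=2)*1.6,0,255).astype('uint8'))
print(robot.current_t())
E
```

```text
[ 487.91 -121.83   53.66] [-0.09 -0.18  0.38]
50 50.05 [ 0.13 -0.52 -0.99] [-0.06  0.1   0.02]
49 49.02 [-0.28 -0.   -0.27] [-0.06  0.09  0.02]
48 48.16 [-0.34 -0.43  1.  ] [-0.09 -0.02  0.02]
47 47.11 [ 0.52 -0.61  2.09] [-0.13 -0.04  0.01]
46 46.11 [ 0.42 -0.14  2.87] [-0.09 -0.11  0.06]
45 45.08 [ 1.3  -0.25  3.87] [-0.12 -0.2   0.03]
44 44.09 [ 1.67 -1.    4.96] [-0.19 -0.18  0.03]
43 43.09 [ 2.17 -0.75  3.71] [-0.14 -0.27 -0.01]
42.5 42.58 [ 1.74 -0.23  3.52] [-0.17 -0.34 -0.05]
26.5667
```

View pics/s8.png

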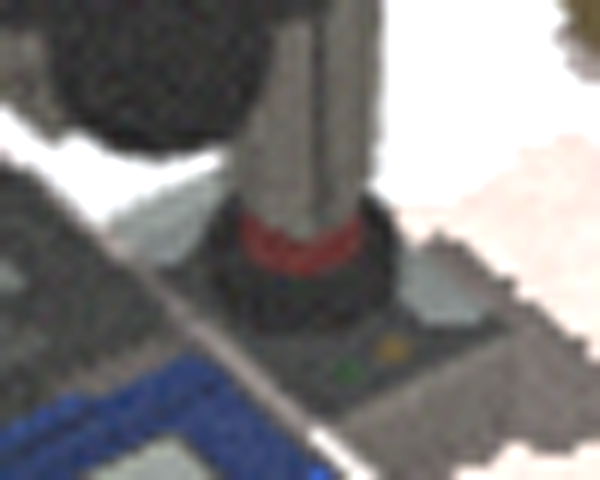

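The force builds like a spring from z≈48.4 to about 5 N, then goes hard at ≈42.2. That is the full 6 mm of travel, so the button was fully down; the tip sits ~4 mm lower than reported. I'll release, retreat and verify.

```bash
python3 - <<'E'
from bench import robot
from h import *
o=O(0,1);B=[488.1,-121.9]
robot.move_linear(B+[42.0],o,speed=15,f_stop=12); robot.sleep(.3)
print(np.round(robot.current_tcp_pos(),2),np.round(robot.current_contact_force(),2))
robot.move_linear(B+[130],o,speed=80)
robot.move_linear(W(-190,-124,200),o,speed=150)
robot.move_ptp(W(-250,100,230),o)
robot.sleep(.3); print(robot.current_t(),np.round(robot.current_contact_force(),2))
for n,(y0,y1,x0,x1),k in(("top",(100,340,150,510),2.2),("scene",(120,440,160,540),1.8)):
    d=robot.get_image(n); cv2.imwrite(f"pics/raw_{n}9.png",d["img"])
    cv2.imwrite(f"pics/{n}9.png",np.clip(cv2.resize(d["img"][y0:y1,x0:x1],None,fx=k,fy=k,interpolation=2)*1.6,0,255).astype('uint8'))
    a=cv2.imread(f"pics/{n}0.png"); g=lambda i:cv2.GaussianBlur(i,(3,3),0)
    hsv=cv2.cvtColor(d["img"],cv2.COLOR_BGR2HSV); hs0=cv2.cvtColor(a,cv2.COLOR_BGR2HSV)
    for L,H in(("before",hs0),("after",hsv)):
        m=cv2.inRange(H,(0,140,60),(6,255,255))|cv2.inRange(H,(172,140,60),(180,255,255))
        _,_,st,ce=cv2.connectedComponentsWithStats(m)
        print(n,L,[(c.round(1).tolist(),int(s[4])) for s,c in zip(st[1:],ce[1:]) if s[4]>25 and c[0]>290])
E
```

```text
[ 488.25 -121.99   42.25] [ 1.41 -0.45  6.58]
30.425 [0.23 0.75 0.61]
top before [([361.1, 242.7], 82), ([377.2, 293.8], 75)]
top after [([361.0, 242.7], 81), ([377.2, 293.9], 74)]
scene before [([347.3, 218.3], 34), ([309.4, 241.7], 50)]
scene after [([347.3, 218.3], 34), ([309.4, 241.6], 49)]
```

View pics/scene9.png

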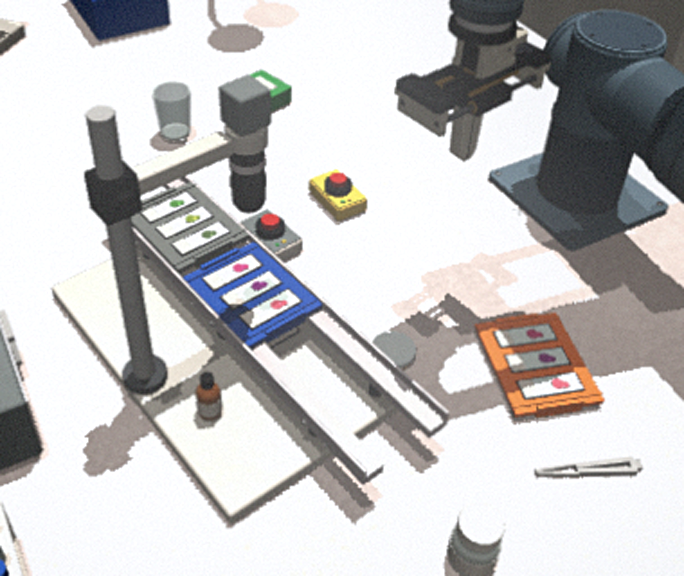

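View pics/top9.png

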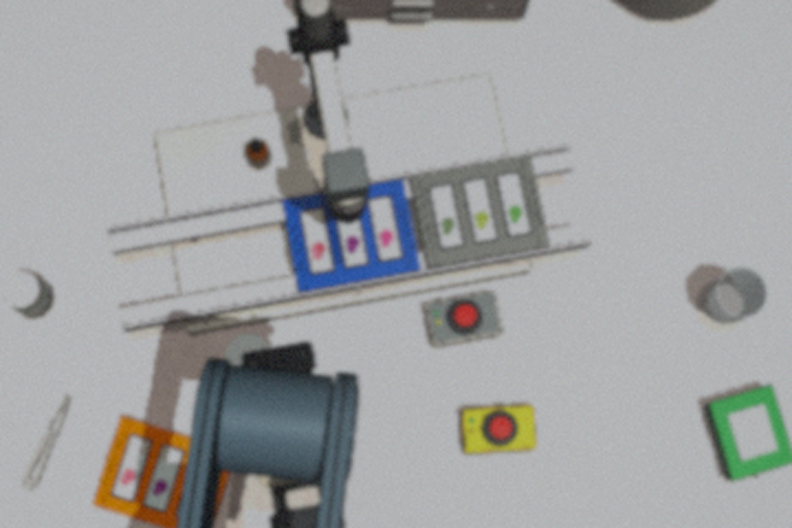

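```bash
python3 - <<'E'
from bench import robot
robot.hand_in(); print(robot.current_t())
E
```

```text
the job is handed in; nothing more can be done
the job is handed in; nothing more can be done
```

The blue board is seated in the notches under the lens, and the red shutter button was pressed to its stop and released. I handed the job in just after 30 s on the robot clock (limit 64 s); no verdict was reported.

- **Board:** I pushed it towards -y with the closed fingertips at 20–40 mm/s, until the notch walls stopped it. Triangulating the stain spots gave a 6 mm drop (about 75.7 to 69.5 mm). Its centre is within about 3 mm of the middle; the limit is 5 mm.
- **Button:** It pushed back like a spring up to about 5 N, over roughly 6 mm, then hit a hard stop. That agrees with full travel. In the pictures after release it is back up.
- **Everything else:** In the final pictures I saw no sign that the grey board or the bystanders had moved. I checked these by eye and did not measure them. The arm was clear of everything.

**Disagreement:** the button touched and bottomed at reported tool heights about 4 mm higher than the given dimensions predict. Because of that I pressed harder than planned on the first try, reaching about 34 N through the fingertips. Before concluding that the button had reached its stop, I repeated the press in small steps and logged force against height.

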